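Close the block heater and hold the surface probe on its lid mark

ROBOT

A 6-joint arm with a two-finger parallel gripper is mounted at the origin on the work surface. World frame = base frame: x ahead of the robot, y to its left, z up, the work surface at z = 0. Lengths are in m, angles in rad, forces in N, time in s.
With the tool pointing down it reaches from about 0.375 to 0.825 m from the base axis. Payload 5.5 kg.
Tool frame: the origin (TCP) lies midway between the tips of the shut fingers; the grasp point (between the pads) lies bot.grasp_offset behind it (bot.grasp_offset is the distance from the TCP to the grasp point, in m); z points along the fingers, y is the line along which they close (so a half turn about z gives the same grasp; the last joint's range is limited). The gripper opens to 85 mm and grips with 20 to 120 N. Pads are 22 mm wide; open, the fingers measure 114 mm over their backs; the gripper's body (76 mm by 85 mm) begins 54 mm behind the grasp point. The pads swing forward as they close: fully open they stand 13 mm farther back than shut.
Start: joints at [-1.204, 0.314, -0.047, 1.21, 0, 1.571], TCP at [0.215, -0.56, 0.193] pointing down, gripper open.
Joint ranges: [-2.67, 2.67], [-0.69, 1.73], [-1.03, 1.25], [-2.08, 2.16], [-1.42, 1.45], [-3.14, 3.14]. Speed limits (rad/s): [2.39, 2.39, 3.01, 3.14, 3.14, 3.14].

INTERFACE

Orientations are given as a unit quaternion [w, x, y, z].
In Python, from workcell import state, viewer, ticket, bot gives the robot as it stands.
- The arm moves only by the shell command python3 -m crank 'ROWS'. ROWS is JSON, a list of rows, each an object with "delta_pos": the shift along the tool's x, y, z in mm, a list of three; "rotation": the turn, a rotation vector about the tool's x, y, z in degrees, a list of three; "fingers": the opening, from -1 (shut) to 1 (fully open). A call has 1 to 12 rows; each row is the pose to reach, as a shift and turn from the pose commanded when the call began, along the tool's axes at that moment; what a row does not reach only later rows make up. A row lasts 1/12 s, in which the tool goes at most 41.7 mm and 7.16 degrees, less where a joint would pass 70% of its speed; a pose out of reach is approached as far as the arm can. A call with a gripper value outside its range is refused whole. The fingers move at their own pace and stop on an object; the grip force is fixed at half the most. Time passes only in rows, so rows that repeat a pose let the fingers close. It gives the time, the measured TCP pose, the force, the opening and the grip force at its end, in the units of the state.
- state(): the state, without advancing time (a new reading comes with each control period).
- viewer.capture(name): name is "scene" or "top" or "wrist"; returns the picture (480x640x3 uint8, red, green, blue); there is no depth.
- viewer.camera_info(name): a dict with "fov_y" (degrees; the focal length in pixels is half the picture's height over the tangent of half this angle, whatever the lens; pixels are square), "cx", "cy" (the principal point, pixels), "extrinsics" (4x4, takes a point from world to camera coordinates). Camera axes: x right, y up, looking along -z (the intrinsics and any distortion apply to the point x, -y, -z); pixel columns grow to the right and rows downward; lengths in m; the calibration is good to about 2 mm. A picture is of the moment at which its call begins: read the wrist's pose just before it. camera_info takes no time and is no camera call; for the wrist camera it gives the pose at the moment of the call.
- ticket.sign_off(): hands the job in; it is judged then, once.
The state is a dict: "t": time; "joint_positions": joint angles; "qvel": joint speeds; "effort": joint torques, N m; "position": TCP position; "ee_rot": TCP orientation; "ft_force": force on the tool from outside, world axes, zero at the start; "torque": the same for the moment, N m; "width": opening from 0.0 (shut) to 1.0 (fully open); "grasp_force": force on a finger pad.
Only numpy, scipy, OpenCV 4.12 (cv2) and the standard library are available. Lean on these libraries where they do the work, as an engineer would, in place of code of your own. Each camera call takes 0.05 s, during which the arm holds its last target. There are 200 camera calls.

TASK

Gently lower the open lid of the dry block heater until it is fully closed. Then draw the surface temperature probe (the plain round black barrel, not the pipette beside it) up out of the stand and hold it upright with its sprung tip inside the small ring marked on the closed lid, pressing lightly so that the tip is pushed about half-way in. Finish while still holding it pressed there, and leave the pipette and everything else on the bench where they are.

Things in the scene. Friction and masses are not known exactly. Their poses are not given: they have to be found in the camera images.
- heater: Dry block heater, fixed: white housing 240 (x) x 190 (y) x 85 high, control panel at its front. Stands left or right of the robot's midline and may be turned. Origin on the table under the block: the housing runs from x = -140 (front, to the robot) to +100 (back) and y = +-95 in its frame; z is up.
- lid (a joint): Lid hinge, rad: 0 = fully closed (a stop), growing as it opens upward, 1.5 = wide open; starts at 0.7 to 1.15. The hinge line is parallel to the heater's y, at the back. The hinge is stiff: the lid stays where it is left and needs about 1 to 4 N at the front lip to go down. Grey plastic slab 172 x 180 x 18 mm.
- lid_hinge (a point): Middle of the hinge line, at (95, 0, 92) mm in the heater's frame. Its axes turn with the lid: closed, they are those of the heater; the lid runs from -3 to -175 along its x, the lid's top face is at z = +13.
- lid_lip (a point): Middle of the upper face of the lip, a tab 28 (x) x 70 (y) x 10 mm that sticks out of the lid's front edge; at (-186, 0, 11) mm in the frame of lid_hinge; a place to push the lid down.
- lid_spot (a point): Centre of the marked spot, on the lid's top face: a dark printed ring of 30 mm outer and 20 mm inner diameter, at (-70, 30, 13) mm in the frame of lid_hinge (off the lid's centre, nearer to the hinge and to the heater's +y side). Axes turn with the lid, z out of its top face. With the lid closed it is 105 mm above the table.
- stand: White fixed block 70 (x) x 160 (y) x 80 high with two upright 16 mm holes, 90 mm apart along its y (at y = +-45). Origin under its centre. Stands on the other side of the robot's midline from the heater; may be turned. The probe hangs in one hole and the pipette in the other, either way round.
- probe: Surface probe, 0.09 to 0.19 kg, loose in the stand: black round barrel, 26 mm diameter, 100 long, plain top; below a steel stem, 9 mm diameter, 45 long, then the thin sprung tip. Origin on the axis at the barrel's lower shoulder, resting on the stand's top, 80 mm above the table; z up the barrel. Grip it about 50 mm above the origin; lift 75 mm to clear the stand, 180 to pass over the pipette.
- probe_tip (a point): The flat end of the probe's sprung tip (a rod 6.4 mm in diameter), 70 mm below the probe's origin when not pushed in; moves up with joint plunger.
- plunger (a joint): How far the probe's tip is pushed into the stem, m: 0 = out (as at the start), 0.012 = fully in, at the stop. Spring: about 0.9 N at 0, growing by 0.3 N per mm to 4.5 N at the stop.
- pipette: Loose bystander beside the probe in the stand: white pipette with a finger hook and a plunger button, barrel 25 mm in diameter; origin at the barrel's shoulder; its top is 95 mm above that. Leave it there.
- beaker: Loose glass beaker, 66 mm in diameter, 80 high; origin under its centre. Leave alone.
- bottle: Loose small jar with a cap, 50 mm in diameter, 100 high; origin under its centre. Leave alone.
- tipbox: Loose box of pipette tips, 85 x 120 x 44 high; origin under its centre. Leave alone.
- tubecase: Loose plain case, 70 x 100 x 45 high; origin under its centre. Leave alone.
- marker: Loose pen lying flat, 108 mm long, 11 thick; origin under its middle. Leave alone.
- notebook: Loose notebook, 150 x 110 x 14; origin under its centre. Leave alone.

How it is judged:
On the way, in this order (a step that is already met when the one before it is completed fails the run):
1. the lid is fully closed while the probe is not yet on it (value of joint lid below 0.04 rad and contact force between probe and heater below 0.1 N), for 0.2 s.
2. the held probe stands upright with its tip in the ring, lightly pressed (horizontal distance between probe_tip and lid_spot below 0.01 m and z of probe_tip in the frame of lid_spot below 0.006 m and angle between probe's own z axis and vertical below 0.14 rad and value of joint plunger between 0.002 and 0.0105 m and contact force between probe and heater between 1 and 6 N and contact force between the fingers and probe above 1 N and contact force between probe and stand below 0.1 N and value of joint lid below 0.04 rad), for 0.5 s.
At the end, for the whole second after the job is handed in: Lid closed (under 0.04 rad); probe held by the fingers, clear of the stand, upright within 8 degrees, tip within 10 mm of the ring's centre, pressing with 1 to 6 N, pushed in 2 to 10.5 mm; pipette upright in the stand, it and the other bystanders within 30 mm of their start (all of step 2 and distance of each of pipette, beaker, bottle, tipbox, tubecase, marker, notebook from where it was at the start of the episode below 0.03 m and angle between pipette's own z axis and vertical below 0.2 rad); the arm keeps its last pose, push and grip.
It fails at once if the lid is slammed (faster than 3 rad/s) (velocity of joint lid below -3 rad/s).
It fails at once if the probe is pressed hard on the heater (over 15 N) (contact force between probe and heater above 15 N).
It fails at once if the pipette is pulled out or knocked over (distance of pipette from where it was at the start of the episode above 0.04 m or angle between pipette's own z axis and vertical above 0.35 rad).
It fails at once if a bystander is pushed away (distance of any of beaker, bottle, tipbox, tubecase, marker, notebook from where it was at the start of the episode above 0.04 m).
It also fails if it takes over 54 s, if anything falls off the work surface, if the arm or the gripper's body presses on something with over 40 N, if the wrist force passes 120 N, or if a joint passes its speed limit or range.

## Working session

There is one attempt and no reset: what is moved stays moved. The work goes in short steps, Python scripts to look and compute and a shell command to move; the robot and the scene stay as the last step left them, time stands still between calls to the robot, and variables do not carry over. Pictures are saved under pics/ and viewed, at most 10 in all, crops included, and the job is handed in when it is done.

```bash
ls; mkdir -p pics; python3 - <<'E'
from workcell import state, viewer, bot
import cv2,numpy as np
np.set_printoptions(precision=4,suppress=True)
print(state()); print(bot.grasp_offset)
for n in ("scene","top","wrist"):
    im=viewer.capture(n); cv2.imwrite(f"pics/{n}0.png",im[...,::-1]); print(n,viewer.camera_info(n))
E
```

```text
pics
{'t': 0.0, 'joint_positions': array([-1.204 ,  0.3142, -0.0481,  1.2102,  0.    ,  1.5708]), 'qvel': array([ 0.0003, -0.0003, -0.0012,  0.0005, -0.0004,  0.0005]), 'effort': array([  0.0003, -53.959 ,  33.9753,   0.0189,  -0.0001,  -0.    ]), 'position': array([ 0.2149, -0.5595,  0.192 ]), 'ee_rot': array([-0.0008,  0.9832,  0.1824, -0.0002]), 'ft_force': array([-0.3462,  0.1481, -0.1514]), 'torque': array([-0.0224, -0.0236,  0.0031]), 'grasp_force': 0.0, 'width': 0.9992596261695155}
0.0187
scene {'fov_y': 47.615551583971644, 'cx': 315.50996573163354, 'cy': 241.78147031765664, 'extrinsics': array([[-0.5631,  0.8263,  0.0131,  0.3289],
       [-0.4548, -0.3231,  0.8299,  0.1655],
       [ 0.69  ,  0.4613,  0.5578, -1.9755],
       [ 0.    ,  0.    ,  0.    ,  1.    ]])}
top {'fov_y': 46.03317399788808, 'cx': 316.08070679972855, 'cy': 235.26112312644253, 'extrinsics': array([[-0.0298, -0.9995, -0.0077,  0.0028],
       [ 0.9926, -0.0305,  0.1175, -0.607 ],
       [-0.1177, -0.0041,  0.993 , -1.6757],
       [ 0.    ,  0.    ,  0.    ,  1.    ]])}
wrist {'fov_y': 61.476524383627655, 'cx': 321.54824594966357, 'cy': 244.57138609089697, 'extrinsics': array([[ 0.3589, -0.9334, -0.0027, -0.5986],
       [ 0.8915,  0.3437, -0.2952,  0.0397],
       [ 0.2765,  0.1036,  0.9554, -0.38  ],
       [ 0.    ,  0.    ,  0.    ,  1.    ]])}
```

View pics/scene0.png

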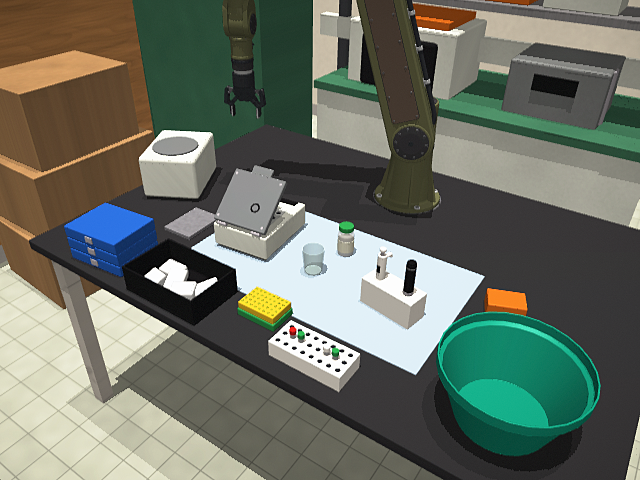

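View pics/top0.png

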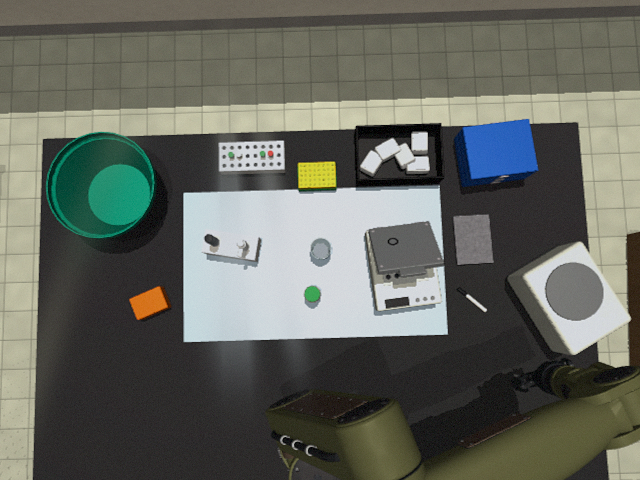

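The scene view shows the heater with its lid open at (255,210), with the ring at (255,208). The stand is at (393,297), the white pipette at (382,263) and the black probe at (410,277). In the top view the probe is at (212,240), the pipette at (243,245) and the ring at (393,241). I'll zoom in next for accurate pixels.

```bash
python3 - <<'E'
import cv2,numpy as np
t=cv2.imread("pics/top0.png");s=cv2.imread("pics/scene0.png")
def c(im,x,y,w=100,h=75):
    o=cv2.resize(im[y:y+h,x:x+w],(400,300),interpolation=cv2.INTER_CUBIC)
    k=400/w
    for i in range(0,w,10): 
        cv2.line(o,(int(i*k),0),(int(i*k),8 if i%50 else 16),(0,0,255),1)
        if i%20==0: cv2.putText(o,str(x+i),(int(i*k),22),0,.35,(0,0,255))
    for i in range(0,h,10):
        cv2.line(o,(0,int(i*k)),(8,int(i*k)),(0,0,255),1); 
        if i%20==0: cv2.putText(o,str(y+i),(10,int(i*k)+4),0,.35,(0,0,255))
    return o
cv2.imwrite("pics/z1.png",np.vstack([np.hstack([c(t,352,215,132,99),c(t,190,215)]),np.hstack([c(s,205,160,120,90),c(s,350,240,112,84)])]))
E
```

```text
(no output)
```

View pics/z1.png

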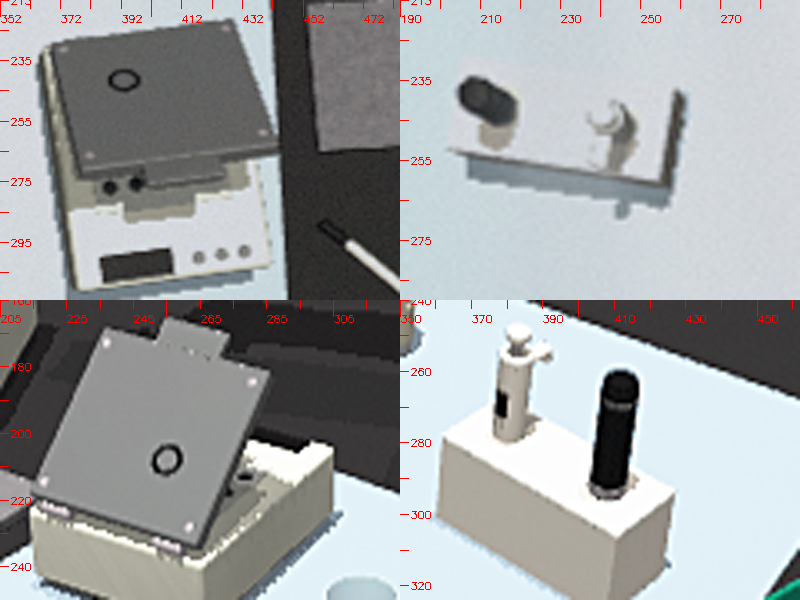

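```bash
cat > h.py <<'E'
import numpy as np, cv2
from scipy.optimize import least_squares
from workcell import state, viewer, bot
np.set_printoptions(precision=4,suppress=True)
def project(P,ci):
    E=ci["extrinsics"];f=240/np.tan(np.radians(ci["fov_y"]/2))
    c=np.atleast_2d(P)@E[:3,:3].T+E[:3,3]
    return np.c_[ci["cx"]+f*c[:,0]/-c[:,2], ci["cy"]-f*c[:,1]/-c[:,2]]
def tri(obs):  # [(ci,(u,v))]
    r=least_squares(lambda p:np.concatenate([project(p,c)[0]-uv for c,uv in obs]),[.6,0,.1])
    return r.x,np.abs(r.fun).max()
def rz(a): return np.array([[np.cos(a),-np.sin(a),0],[np.sin(a),np.cos(a),0],[0,0,1]])
def ry(a): return np.array([[np.cos(a),0,np.sin(a)],[0,1,0],[-np.sin(a),0,np.cos(a)]])
def place(q,p): return rz(q[2])@np.array(p)/1000+[q[0],q[1],0]
def lid(q,p): return place(q,np.array([95,0,92])+ry(q[3])@np.array(p))
E
cat > fit.py <<'E'
from h import *
T=viewer.camera_info("top");S=viewer.camera_info("scene")
tp=lambda x,y:(352+x/3.03,215+y/3.03); sp=lambda x,y:(205+x/3.333,160+(y-300)/3.333)
t2=lambda x,y:(190+(x-400)/4,215+y/4); s2=lambda x,y:(350+(x-400)/3.571,240+(y-300)/3.571)
L=[(T,tp(124,80),[-70,30,13]),(T,tp(48,45),[-3,90,13]),(T,tp(233,20),[-3,-90,13]),(T,tp(82,170),[-175,90,13]),(T,tp(278,146),[-175,-90,13]),
(S,sp(167,459),[-70,30,13]),(S,sp(100,331),[-175,-90,13]),(S,sp(271,373),[-175,90,13]),(S,sp(33,490),[-3,-90,13]),(S,sp(200,544),[-3,90,13]),(S,sp(166,318),[-200,-35,11]),(S,sp(230,338),[-200,35,11])]
H=[(T,tp(78,288),[-140,95,85]),(T,tp(270,264),[-140,-95,85]),(S,sp(333,447),[-140,95,85])]
def res(q): return np.concatenate([project(lid(q,p),c)[0]-uv for c,uv,p in L]+[project(place(q,p),c)[0]-uv for c,uv,p in H])
r=least_squares(res,[.6,-.2,0,.9],loss="soft_l1");print("heater",r.x);print(r.fun.size,res(r.x).reshape(-1,2))
print("ring tri",tri([(T,tp(124,80)),(S,sp(167,459))]),"model",lid(r.x,[-70,30,13]))
print("lip",lid(r.x,[-186,0,11]),"closed spot",lid([*r.x[:3],0],[-70,30,13]))
K=[(T,t2(447,150),[-35,80,80]),(T,t2(663,185),[-35,-80,80]),(T,t2(677,92),[35,-80,80]),(S,s2(442,438),[35,-80,80]),(S,s2(615,538),[35,80,80]),(S,s2(673,492),[-35,80,80])]
g=lambda q:np.concatenate([project(place(q,p),c)[0]-uv for c,uv,p in K])
k=least_squares(g,[.6,.3,0],loss="soft_l1");print("stand",k.x);print(g(k.x).reshape(-1,2))
print("holes",place(k.x,[0,45,80]),place(k.x,[0,-45,80]))
print("probe top tri",tri([(T,t2(475,92)),(S,s2(621,381))]))
print("pip top tri",tri([(T,t2(606,118)),(S,s2(518,333))]))
E
python3 fit.py
```

```text
heater [ 0.5249 -0.2652  0.1037  0.6556]
30 [[-0.7723  0.2867]
 [-0.5874 -1.9103]
 [-0.4413 -1.8741]
 [-1.3467  1.4298]
 [-0.02    0.4463]
 [-0.4721 -0.2587]
 [ 1.1025 -1.3311]
 [-0.135  -0.4503]
 [-2.7444 -0.0357]
 [-2.5194 -0.2199]
 [-0.2283 -0.1375]
 [ 0.0001 -1.033 ]
 [-0.798   0.667 ]
 [ 0.7931 -0.2099]
 [-0.1393 -1.0755]]
ring tri (array([ 0.5687, -0.2314,  0.144 ]), np.float64(0.6478632561626796)) model [ 0.5689 -0.2305  0.145 ]
lip [ 0.4794 -0.27    0.2141] closed spot [ 0.5466 -0.2328  0.105 ]
stand [ 0.5807  0.2411 -0.188 ]
[[-1.3393 -0.1146]
 [-1.8414 -0.349 ]
 [-1.3058 -0.4832]
 [-0.7207 -2.4273]
 [-0.5392 -2.1456]
 [-0.2405 -1.6903]]
holes [0.5891 0.2854 0.08  ] [0.5723 0.1969 0.08  ]
probe top tri (array([0.5906, 0.2859, 0.1735]), np.float64(1.0043204763185258))
pip top tri (array([0.5704, 0.1955, 0.1662]), np.float64(0.908033052251767))
```

```bash
cat > goal.py <<'E'
import sys
from h import *
from scipy.spatial.transform import Rotation as Ro
x,y,z,yaw=map(float,sys.argv[1:5]); s=state(); q=s["ee_rot"]
R=Ro.from_quat([q[1],q[2],q[3],q[0]]).as_matrix()
a=np.radians(yaw); G=np.array([[np.cos(a),np.sin(a),0],[np.sin(a),-np.cos(a),0],[0,0,-1]])
print("t",s["t"],"pos",s["position"],"F",s["ft_force"],"w",s["width"],"gf",s["grasp_force"],"tiltz",R[:,2])
print("delta mm",1000*R.T@(np.array([x,y,z])-s["position"]),"rot",np.degrees(Ro.from_matrix(R.T@G).as_rotvec()))
E
python3 goal.py .472 -.271 .29 79; sed -i 's/^K=/print([lid([*r.x[:3],a],[-186,0,11]) for a in (.7,.6,.45,.3,.15,0)])\nK=/' fit.py; python3 fit.py | grep -A6 array | head -8
```

```text
t 0.15 pos [ 0.215  -0.5596  0.1922] F [-0.378   0.5155  0.5256] w 0.9996886749588564 gf 0.0 tiltz [-0.0005  0.0013 -1.    ]
delta mm [ 343.4155 -177.3701  -97.5417] rot [ -0.0712  -0.0393 -57.9823]
ring tri (array([ 0.5687, -0.2314,  0.144 ]), np.float64(0.6478632561626796)) model [ 0.5689 -0.2305  0.145 ]
lip [ 0.4794 -0.27    0.2141] closed spot [ 0.5466 -0.2328  0.105 ]
[array([ 0.4849, -0.2694,  0.2202]), array([ 0.4728, -0.2706,  0.2061]), array([ 0.4575, -0.2722,  0.1828]), array([ 0.4458, -0.2734,  0.1575]), array([ 0.4381, -0.2742,  0.1307]), array([ 0.4343, -0.2746,  0.103 ])]
stand [ 0.5807  0.2411 -0.188 ]
[[-1.3393 -0.1146]
 [-1.8414 -0.349 ]
 [-1.3058 -0.4832]
 [-0.7207 -2.4273]
```

```bash
python3 -m crank '[{"delta_pos":[0,0,-40],"rotation":[0,0,0],"fingers":-1},{"delta_pos":[40,-10,-80],"rotation":[0,0,-7],"fingers":-1},{"delta_pos":[340,-177,-97],"rotation":[0,0,-58],"fingers":-1},{"delta_pos":[340,-177,-97],"rotation":[0,0,-58],"fingers":-1},{"delta_pos":[340,-177,-97],"rotation":[0,0,-58],"fingers":-1},{"delta_pos":[340,-177,-97],"rotation":[0,0,-58],"fingers":-1},{"delta_pos":[340,-177,-97],"rotation":[0,0,-58],"fingers":-1},{"delta_pos":[340,-177,-97],"rotation":[0,0,-58],"fingers":-1},{"delta_pos":[340,-177,-97],"rotation":[0,0,-58],"fingers":-1},{"delta_pos":[340,-177,-97],"rotation":[0,0,-58],"fingers":-1},{"delta_pos":[340,-177,-97],"rotation":[0,0,-58],"fingers":-1},{"delta_pos":[340,-177,-97],"rotation":[0,0,-58],"fingers":-1}]'; python3 goal.py .475 -.271 .225 79
```

```text
t: 1.15
position: [0.4717, -0.2694, 0.2899]
ee_rot: [-0.0, 0.77, 0.638, 0.001]
ft_force: [-0.5, -0.2, 0.1]
width: -0.001
grasp_force: 0.0
t 1.15 pos [ 0.4717 -0.2694  0.2899] F [-0.5095 -0.2339  0.1471] w -0.0011807847254205416 gf 0.0 tiltz [ 0.0011  0.0013 -1.    ]
delta mm [-1.056   3.455  64.9454] rot [ 0.0465 -0.0829  0.3291]
```

```bash
python3 -m crank '[{"delta_pos":[-1,0,20],"rotation":[0,0,0],"fingers":-1},{"delta_pos":[-1,0,40],"rotation":[0,0,0],"fingers":-1},{"delta_pos":[-1,1,55],"rotation":[0,0,0],"fingers":-1},{"delta_pos":[-1,1,62],"rotation":[0,0,0],"fingers":-1},{"delta_pos":[-1,1,67],"rotation":[0,0,0],"fingers":-1},{"delta_pos":[-1,1,72],"rotation":[0,0,0],"fingers":-1},{"delta_pos":[-1,1,77],"rotation":[0,0,0],"fingers":-1},{"delta_pos":[-1,1,82],"rotation":[0,0,0],"fingers":-1},{"delta_pos":[-2,-1,87],"rotation":[0,0,0],"fingers":-1},{"delta_pos":[-3,-4,92],"rotation":[0,0,0],"fingers":-1}]'; python3 - <<'E'
from h import *
cv2.imwrite("pics/s1.png",cv2.resize(viewer.capture("scene")[100:280,150:350,::-1],None,fx=3,fy=3))
E
```

```text
t: 1.98
position: [0.4648, -0.2753, 0.1978]
ee_rot: [0.0, 0.771, 0.636, 0.0]
ft_force: [0.2, -0.4, 0.5]
width: 0.001
grasp_force: 0.0
```

View pics/s1.png

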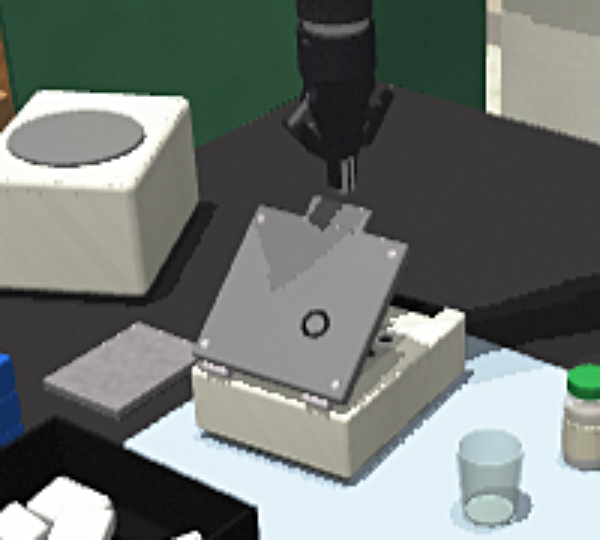

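The picture shows the fingertip at about (264,163) in scene pixels. It is just in front of the lip (263,171) and not on it, and the lid hasn't moved. I'll go up, 25 mm further back, and down again.

```bash
python3 goal.py .49 -.270 .25 79; python3 -m crank '[{"delta_pos":[0,0,-30],"rotation":[0,0,0],"fingers":-1},{"delta_pos":[0,0,-53],"rotation":[0,0,0],"fingers":-1},{"delta_pos":[10,24,-53],"rotation":[0,0,0],"fingers":-1},{"delta_pos":[10,24,-40],"rotation":[0,0,0],"fingers":-1},{"delta_pos":[10,24,-33],"rotation":[0,0,0],"fingers":-1},{"delta_pos":[10,24,-28],"rotation":[0,0,0],"fingers":-1},{"delta_pos":[10,24,-23],"rotation":[0,0,0],"fingers":-1},{"delta_pos":[10,23,-18],"rotation":[0,0,0],"fingers":-1},{"delta_pos":[10,21,-13],"rotation":[0,0,0],"fingers":-1}]'
```

```text
t 2.0333 pos [ 0.4634 -0.275   0.1967] F [-0.1342 -0.6656 -0.9299] w -0.004094977346687331 gf 0.0 tiltz [-0.0014  0.0004 -1.    ]
delta mm [  9.9827  25.0515 -53.3585] rot [-0.0833 -0.0093  0.0073]
t: 2.78
position: [0.4866, -0.2693, 0.2104]
ee_rot: [-0.0, 0.772, 0.636, -0.0]
ft_force: [0.1, -0.5, 0.7]
width: 0.001
grasp_force: 0.0
```

```bash
python3 -m crank '[{"delta_pos":[-1,-4,5],"rotation":[0,0,0],"fingers":-1},{"delta_pos":[-1,-8,11],"rotation":[0,0,0],"fingers":-1},{"delta_pos":[-2,-11,17],"rotation":[0,0,0],"fingers":-1},{"delta_pos":[-2,-15,23],"rotation":[0,0,0],"fingers":-1},{"delta_pos":[-3,-18,29],"rotation":[0,0,0],"fingers":-1},{"delta_pos":[-3,-21,35],"rotation":[0,0,0],"fingers":-1}]'; python3 - <<'E'
from h import *
a=cv2.resize(viewer.capture("scene")[100:280,180:330,::-1],None,fx=2.6,fy=2.6)
b=cv2.resize(viewer.capture("wrist")[...,::-1],(400,300))
c=np.zeros((a.shape[0],400+a.shape[1],3),np.uint8);c[:,:a.shape[1]]=a;c[:300,a.shape[1]:]=b
cv2.imwrite("pics/s2.png",c)
E
```

```text
t: 3.28
position: [0.4651, -0.2686, 0.1757]
ee_rot: [0.0, 0.772, 0.636, -0.0]
ft_force: [-2.3, -1.3, 3.5]
width: 0.0
grasp_force: 1.5
```

View pics/s2.png

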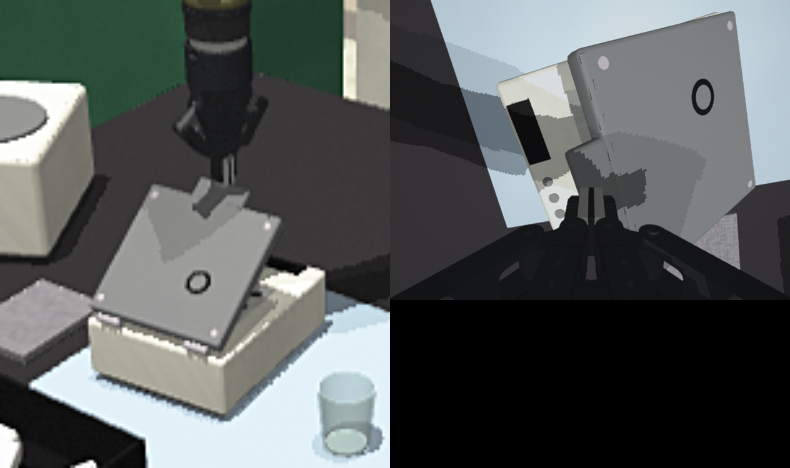

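The fingertips are now on the lip at (228,183) in the left pane, the lid is moving and the push is about 4 N. I'll continue along the arc.

```bash
python3 -m crank '[{"delta_pos":[-1,-4,7],"rotation":[0,0,0],"fingers":-1},{"delta_pos":[-2,-8,14],"rotation":[0,0,0],"fingers":-1},{"delta_pos":[-2,-11,21],"rotation":[0,0,0],"fingers":-1},{"delta_pos":[-3,-14,28],"rotation":[0,0,0],"fingers":-1},{"delta_pos":[-3,-16,34],"rotation":[0,0,0],"fingers":-1},{"delta_pos":[-4,-18,40],"rotation":[0,0,0],"fingers":-1},{"delta_pos":[-4,-20,46],"rotation":[0,0,0],"fingers":-1},{"delta_pos":[-4,-21,52],"rotation":[0,0,0],"fingers":-1},{"delta_pos":[-4,-22,58],"rotation":[0,0,0],"fingers":-1},{"delta_pos":[-4,-22,63],"rotation":[0,0,0],"fingers":-1},{"delta_pos":[-4,-22,66],"rotation":[0,0,0],"fingers":-1}]'
```

```text
t: 4.3
position: [0.4433, -0.2677, 0.1091]
ee_rot: [-0.0, 0.772, 0.636, -0.0]
ft_force: [0.1, -0.5, 0.1]
width: 0.002
grasp_force: 0.4
```

```bash
python3 -m crank '[{"delta_pos":[0,0,2],"rotation":[0,0,0],"fingers":-1},{"delta_pos":[0,0,4],"rotation":[0,0,0],"fingers":-1},{"delta_pos":[0,0,5],"rotation":[0,0,0],"fingers":-1},{"delta_pos":[0,0,6],"rotation":[0,0,0],"fingers":-1}]'; python3 -m crank '[{"delta_pos":[0,0,1],"rotation":[0,0,0],"fingers":-1},{"delta_pos":[0,0,1],"rotation":[0,0,0],"fingers":-1}]'
```

```text
t: 4.63
position: [0.4437, -0.268, 0.1039]
ee_rot: [0.0, 0.772, 0.636, 0.0]
ft_force: [-0.9, -0.5, 0.9]
width: 0.005
grasp_force: 0.4
t: 4.8
position: [0.4436, -0.268, 0.1029]
ee_rot: [0.0, 0.772, 0.636, 0.0]
ft_force: [0.1, 0.3, 0.9]
width: 0.0
grasp_force: 0.2
```

```bash
python3 -m crank '[{"delta_pos":[0,0,1],"rotation":[0,0,0],"fingers":-1},{"delta_pos":[0,0,2],"rotation":[0,0,0],"fingers":-1},{"delta_pos":[0,0,2],"rotation":[0,0,0],"fingers":-1}]';python3 - <<'E'
from h import *
a=cv2.resize(viewer.capture("scene")[100:280,180:330,::-1],None,fx=2.6,fy=2.6)
b=cv2.resize(viewer.capture("wrist")[...,::-1],(400,300))
c=np.zeros((a.shape[0],400+a.shape[1],3),np.uint8);c[:,:a.shape[1]]=a;c[:300,a.shape[1]:]=b
cv2.imwrite("pics/s3.png",c)
E
```

```text
t: 5.05
position: [0.4436, -0.268, 0.1008]
ee_rot: [0.0, 0.772, 0.636, -0.0]
ft_force: [-0.7, -1.1, 0.9]
width: -0.003
grasp_force: 0.3
```

View pics/s3.png

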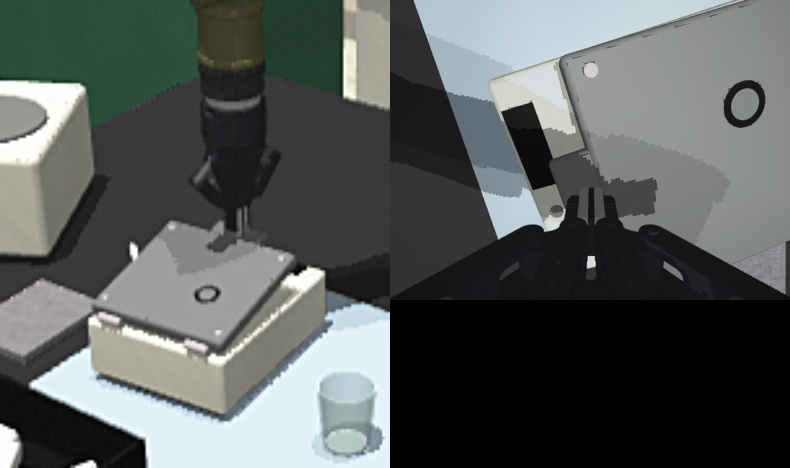

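The fingers slid off in front of the lip, so the lid is only part-way down at about 0.3 rad. My heater fit must be a little too near in x. I'll lift and measure again, this time with the wrist camera as well.

```bash
python3 -m crank '[{"delta_pos":[0,-4,-10],"rotation":[0,0,0],"fingers":-1},{"delta_pos":[0,-6,-45],"rotation":[0,0,0],"fingers":-1},{"delta_pos":[0,-6,-85],"rotation":[0,0,0],"fingers":-1},{"delta_pos":[0,0,-125],"rotation":[0,0,0],"fingers":-1},{"delta_pos":[0,10,-165],"rotation":[0,0,0],"fingers":-1},{"delta_pos":[0,10,-190],"rotation":[0,0,0],"fingers":-1},{"delta_pos":[0,10,-190],"rotation":[0,0,0],"fingers":-1}]';python3 - <<'E'
from h import *
import pickle
cis={};im={}
for n in("top","scene","wrist"):
    cis[n]=viewer.camera_info(n); im[n]=viewer.capture(n)[...,::-1].copy()
pickle.dump((cis,im),open("s4.pkl","wb"))
def c(im,x,y,w,h):
    o=cv2.resize(im[y:y+h,x:x+w],(400,300),interpolation=cv2.INTER_CUBIC);k=400/w
    st=10 if w<200 else 50
    for i in range(-(-x//st)*st,x+w,st):
        p=int((i-x)*k);cv2.line(o,(p,0),(p,6),(0,0,255));cv2.putText(o,str(i),(p,16),0,.33,(0,0,255))
    for i in range(-(-y//st)*st,y+h,st):
        p=int((i-y)*k);cv2.line(o,(0,p),(6,p),(0,0,255));cv2.putText(o,str(i),(8,p+4),0,.33,(0,0,255))
    return o
cv2.imwrite("pics/z2.png",np.vstack([np.hstack([c(im["top"],352,215,108,81),c(im["scene"],205,165,108,81)]),np.hstack([c(im["wrist"],0,0,640,480),c(im["top"],190,215,100,75)])]))
E
```

```text
t: 5.73
position: [0.4559, -0.2713, 0.298]
ee_rot: [0.005, 0.771, 0.636, 0.002]
ft_force: [0.6, -0.1, 0.9]
width: 0.004
grasp_force: 0.0
```

View pics/z2.png

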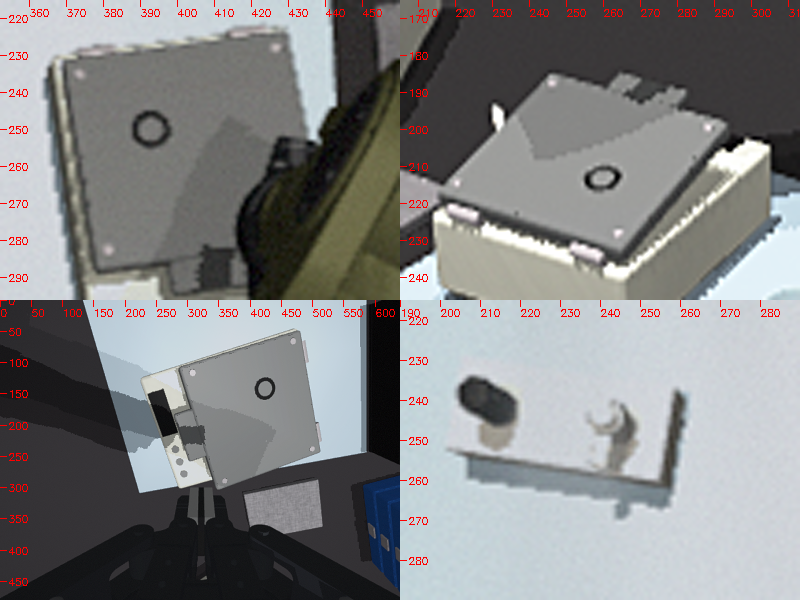

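```bash
cat > fit2.py <<'E'
from h import *
import pickle
cis,im=pickle.load(open("s4.pkl","rb"));T,S,W=cis["top"],cis["scene"],cis["wrist"]
tp=lambda x,y:(352+x/3.704,215+y/3.704); sp=lambda x,y:(205+(x-400)/3.704,165+y/3.704); wp=lambda x,y:(x*1.6,(y-300)*1.6)
# screws: inset e unknown
L=[(T,tp(151,129),0),(S,sp(602,178),0),(W,wp(265,389),0),
(T,tp(80,75),(-3,1)),(T,tp(276,48),(-3,-1)),(T,tp(109,249),(-175,1)),
(S,sp(457,183),(-3,-1)),(S,sp(618,233),(-3,1)),(S,sp(708,127),(-175,1)),(S,sp(552,83),(-175,-1)),
(W,wp(192,373),(-175,1)),(W,wp(293,341),(-3,1)),(W,wp(310,450),(-3,-1)),(W,wp(225,481),(-175,-1))]
H=[(W,wp(142,378),[-140,95,85]),(S,sp(769,143),[-140,95,85])]
def pt(q,k):
    if k==0: return [-70,30,13]
    e=q[4]*100; return [-3-e if k[0]==-3 else -175+e,k[1]*(90-e),13]
def res(q): return np.concatenate([project(lid(q,pt(q,k)),c)[0]-uv for c,uv,k in L]+[project(place(q,p),c)[0]-uv for c,uv,p in H])
r=least_squares(res,[.53,-.26,.1,.3,.1],loss="soft_l1");q=r.x;print(q);print(res(q).reshape(-1,2))
print("ring tri",tri([L[i][:2] for i in(0,1,2)]),lid(q,[-70,30,13]))
for a in (.4,q[3],.2,.1,0): print(a,"lip",lid([*q[:3],a],[-186,0,11]),"tip edge",lid([*q[:3],a],[-200,0,11]))
print("spot closed",lid([*q[:3],0],[-70,30,13]))
E
python3 fit2.py
```

```text
[ 0.524  -0.2635  0.0977  0.2009  0.1355]
[[-1.3338 -0.5877]
 [-0.5248 -0.6896]
 [-0.0242  0.0386]
 [-1.078  -1.4709]
 [-1.7631 -0.8803]
 [-0.9745 -0.0888]
 [-0.2763 -0.3205]
 [-1.3372 -0.325 ]
 [-0.5893 -1.1052]
 [ 0.403  -1.0213]
 [-0.3218  2.2951]
 [ 1.6092  2.8565]
 [ 3.6959 -2.9792]
 [-3.1414 -0.592 ]
 [-6.6577 -0.0791]
 [ 0.8692 -0.3944]]
ring tri (array([ 0.5501, -0.2311,  0.1172]), np.float64(1.3013146989019333)) [ 0.5499 -0.2309  0.1187]
0.4 lip [ 0.4523 -0.2706  0.1746] tip edge [ 0.4395 -0.2718  0.18  ]
0.2008772889438596 lip [ 0.4393 -0.2718  0.1399] tip edge [ 0.4257 -0.2732  0.1427]
0.2 lip [ 0.4393 -0.2718  0.1397] tip edge [ 0.4256 -0.2732  0.1425]
0.1 lip [ 0.4354 -0.2722  0.1215] tip edge [ 0.4216 -0.2736  0.1229]
0 lip [ 0.4334 -0.2724  0.103 ] tip edge [ 0.4195 -0.2738  0.103 ]
spot closed [ 0.5459 -0.2312  0.105 ]
```

```bash
python3 - <<'E'
from h import *
T,S=[viewer.camera_info(n) for n in("top","scene")]
q=[.524,-.2635,.0977,.2]
pane=lambda P:(project(P,S)[0]-[205,165])*3.704+[400,0]
s3=lambda P:(project(P,S)[0]-[180,100])*2.6
print("TCP in s3 pane",s3([.4436,-.268,.1008]), "s2", s3([.4651,-.2686,.1757]))
for a in(.1,.2,.3):
    print(a,"lip corners z2",[pane(lid([*q[:3],a],p)) for p in([-200,-35,11],[-200,35,11],[-175,-90,13],[-175,90,13])])
print("s1 pane",(project([.4648,-.2753,.1978],S)[0]-[150,100])*3)
# unconstrained triangulation of individual lid corners(screws) top+scene
tp=lambda x,y:(352+x/3.704,215+y/3.704); sp=lambda x,y:(205+(x-400)/3.704,165+y/3.704)
for a,b in (((80,75),(618,233)),((276,48),(457,183)),((109,249),(708,127))): print(tri([(T,tp(*a)),(S,sp(*b))]))
E
```

```text
TCP in s3 pane [237.493  259.5247] s2 [223.8658 211.6223]
0.1 lip corners z2 [array([621.5915,  84.9265]), array([690.1923, 104.3815]), array([552.9259,  82.2444]), array([730.5981, 133.3328])]
0.2 lip corners z2 [array([618.1286,  66.7996]), array([687.2307,  86.1225]), array([549.2089,  66.6197]), array([728.038 , 117.4284])]
0.3 lip corners z2 [array([613.39  ,  49.8083]), array([683.0276,  69.0281]), array([544.3427,  52.0485]), array([724.4022, 102.6476])]
s1 pane [342.5494 223.0483]
(array([ 0.5925, -0.1813,  0.1039]), np.float64(0.6634816807083439))
(array([ 0.6092, -0.3362,  0.1041]), np.float64(0.5472256898548835))
(array([ 0.4549, -0.195 ,  0.1322]), np.float64(0.7435030931599727))
```

```bash
python3 - <<'E'
from h import *
import pickle
cis,im=pickle.load(open("s4.pkl","rb"));s=state();p=s["position"]
print(p); W=cis["wrist"];S=cis["scene"]
for dz in(0,.01,.02,.03): print(dz,project(p+[0,0,dz],W)[0],project(p+[0,0,dz],S)[0])
u,v=project(p,S)[0].astype(int)
a=cv2.resize(im["scene"][v-60:v+30,u-45:u+45],(600,600),interpolation=cv2.INTER_CUBIC); cv2.circle(a,(300,400),4,(0,0,255),1)
w=project(p,W)[0].astype(int); b=cv2.resize(im["wrist"][w[1]-60:w[1]+60,w[0]-20:w[0]+20],(200,600)); cv2.circle(b,(100,300),4,(0,0,255),1)
cv2.imwrite("pics/z3.png",np.clip(np.hstack([a,b]).astype(float)*1.6,0,255).astype(np.uint8))
E
```

```text
[ 0.4531 -0.2698  0.291 ]
0 [321.5799 281.0964] [266.8724 145.339 ]
0.01 [321.6184 289.3345] [266.749  142.2193]
0.02 [321.661  298.4608] [266.6248 139.0781]
0.03 [321.7085 308.6272] [266.4997 135.915 ]
```

View pics/z3.png

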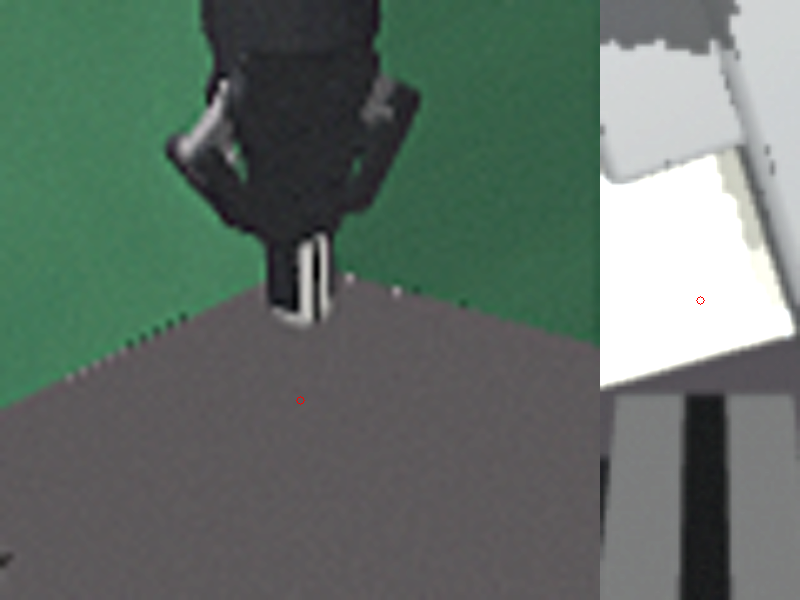

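```bash
python3 - <<'E'
from h import *
S=viewer.camera_info("scene");s0=state();im=viewer.capture("scene");W=viewer.camera_info("wrist");iw=viewer.capture("wrist");s1=state()
print(s0["position"],s1["position"],s1["t"]);p=s1["position"]
print([project(p+[0,0,d],S)[0] for d in(0,.02,.04)],[project(p+[0,0,d],W)[0] for d in(0,.02,.04)])
u,v=project(p,S)[0].round().astype(int)
print(u,v);print(im[v-22:v+4,u-6:u+8].mean(2).astype(int))
u,v=project(p,W)[0].round().astype(int);print(u,v,iw[v-2:v+45,u-8].mean(1).astype(int))
E
```

```text
[ 0.4531 -0.2698  0.291 ] [ 0.4524 -0.2694  0.2896] 5.9833
[array([267.1337, 145.7207]), array([266.8881, 139.4665]), array([266.639 , 133.1254])] [array([322.928 , 282.3586]), array([322.9653, 299.8963]), array([323.0118, 321.7021])]
267 146
[[ 45  24  26  25  21  72 111  57  58  91  22  47  45  45]
 [ 43  23  26  25  19  63 110  73  57  90  19  48  45  43]
 [ 43  23  27  23  17  64 109  81  55  90  24  55  94  51]
 [ 50  25  26  25  21  63 109  80  54 109  26  57  73  57]
 [ 45  24  25  28  18  61 110  81  54 116  15  58  56  56]
 [ 49  23  25  27  20  64 109  80  37 115  21  59  57  57]
 [ 51  19  27  23  17  64 110  81  26 116  21  57  57  56]
 [ 58  33  20  21  19  45 111 102  27 115  46  57  57  56]
 [ 58  53  80  35  14  32 108 108  27 117  53  55  57  55]
 [ 56  55  77  89  73  94 108 110  25  88  53  54  59  58]
 [ 57  56  59  69  73 101  86  78  46  60  55  57  56  57]
 [ 56  57  56  55  58  68  59  58  55  56  56  57  57  57]
 [ 56  56  56  56  55  55  55  55  56  56  56  57  57  56]
 [ 57  56  56  55  56  56  56  57  56  56  57  57  57  57]
 [ 55  57  57  57  57  58  56  
[... 177 characters left out ...]
56  56  58  55  55  57  58]
 [ 56  56  56  56  56  56  59  56  55  57  57  57  57  57]
 [ 56  58  59  56  57  57  57  57  57  57  58  57  57  55]
 [ 55  57  57  56  57  57  57  56  57  57  57  57  56  56]
 [ 56  58  56  57  55  56  57  57  56  57  57  57  56  57]
 [ 56  57  57  57  57  56  57  57  56  57  55  57  57  57]
 [ 57  57  57  57  57  57  57  57  58  56  57  56  57  58]
 [ 58  58  56  55  57  57  58  56  56  56  56  57  57  55]
 [ 58  55  57  58  56  57  56  57  56  57  56  57  57  58]]
323 282 [218 218 218 219 218 218 218 217 218 217 218 218 217 210 213 205 146  73
  52  57  75  78  79  78  79  77  78  79  78  78  79  79  78  79  78  79
  79  79  78  78  78  79  79  79  79  78  79]
```

The fingertips end about 35 mm above the reported TCP. The scene rows give 35 mm, and the wrist view agrees once pad width is allowed for. So the fingers never slipped: at reported z 0.101 the tip was at about 0.136, on the lip, with the lid at about 0.2 rad. I'll continue pushing until there is contact force at the stop, which I expect near a reading of 0.068.

```bash
python3 -m crank '[{"delta_pos":[-4,-12,40],"rotation":[0,0,0],"fingers":-1},{"delta_pos":[-4,-12,80],"rotation":[0,0,0],"fingers":-1},{"delta_pos":[-4,-12,120],"rotation":[0,0,0],"fingers":-1},{"delta_pos":[-4,-12,150],"rotation":[0,0,0],"fingers":-1},{"delta_pos":[-4,-12,170],"rotation":[0,0,0],"fingers":-1},{"delta_pos":[-4,-12,180],"rotation":[0,0,0],"fingers":-1},{"delta_pos":[-4,-12,186],"rotation":[0,0,0],"fingers":-1},{"delta_pos":[-4,-13,192],"rotation":[0,0,0],"fingers":-1},{"delta_pos":[-4,-13,198],"rotation":[0,0,0],"fingers":-1},{"delta_pos":[-4,-14,204],"rotation":[0,0,0],"fingers":-1},{"delta_pos":[-4,-14,209],"rotation":[0,0,0],"fingers":-1},{"delta_pos":[-4,-14,213],"rotation":[0,0,0],"fingers":-1}]'; python3 -m crank '[{"delta_pos":[0,0,2],"rotation":[0,0,0],"fingers":-1},{"delta_pos":[0,0,4],"rotation":[0,0,0],"fingers":-1}]'
```

```text
t: 6.98
position: [0.4391, -0.2715, 0.078]
ee_rot: [0.0, 0.772, 0.636, -0.0]
ft_force: [-1.1, -0.4, 1.2]
width: 0.002
grasp_force: 0.8
t: 7.15
position: [0.4387, -0.2713, 0.0738]
ee_rot: [0.0, 0.772, 0.636, -0.0]
ft_force: [-2.5, -1.8, 2.4]
width: 0.002
grasp_force: 1.1
```

```bash
python3 -m crank '[{"delta_pos":[0,0,1],"rotation":[0,0,0],"fingers":-1},{"delta_pos":[0,0,2],"rotation":[0,0,0],"fingers":-1},{"delta_pos":[0,0,3],"rotation":[0,0,0],"fingers":-1}]'; python3 -m crank '[{"delta_pos":[0,0,1],"rotation":[0,0,0],"fingers":-1},{"delta_pos":[0,0,2],"rotation":[0,0,0],"fingers":-1},{"delta_pos":[0,0,2],"rotation":[0,0,0],"fingers":-1}]'
```

```text
t: 7.4
position: [0.4385, -0.2713, 0.0709]
ee_rot: [-0.0, 0.772, 0.636, -0.0]
ft_force: [-3.1, -1.5, 1.6]
width: 0.001
grasp_force: 1.6
t: 7.65
position: [0.4384, -0.2712, 0.0686]
ee_rot: [-0.0, 0.772, 0.636, -0.0]
ft_force: [-3.8, -2.8, -0.1]
width: -0.002
grasp_force: 1.9
```

```bash
python3 -m crank '[{"delta_pos":[0,0,1],"rotation":[0,0,0],"fingers":-1},{"delta_pos":[0,0,2],"rotation":[0,0,0],"fingers":-1},{"delta_pos":[0,0,2],"rotation":[0,0,0],"fingers":-1}]'
```

```text
t: 7.9
position: [0.4384, -0.2712, 0.0666]
ee_rot: [-0.0, 0.772, 0.636, -0.0]
ft_force: [-4.8, -2.0, 1.1]
width: -0.003
grasp_force: 2.3
```

```bash
python3 -m crank '[{"delta_pos":[0,-3,0],"rotation":[0,0,0],"fingers":-1},{"delta_pos":[-1,-5,0],"rotation":[0,0,0],"fingers":-1},{"delta_pos":[-1,-5,0],"rotation":[0,0,0],"fingers":-1}]'; python3 -m crank '[{"delta_pos":[0,0,1],"rotation":[0,0,0],"fingers":-1},{"delta_pos":[0,0,2],"rotation":[0,0,0],"fingers":-1},{"delta_pos":[0,0,3],"rotation":[0,0,0],"fingers":-1}]'
```

```text
t: 8.15
position: [0.4342, -0.2708, 0.0671]
ee_rot: [0.0, 0.771, 0.636, 0.001]
ft_force: [1.2, 0.5, -0.5]
width: -0.001
grasp_force: 0.0
t: 8.4
position: [0.4344, -0.2712, 0.0645]
ee_rot: [0.0, 0.771, 0.636, 0.0]
ft_force: [-4.2, 2.9, 16.9]
width: 0.003
grasp_force: 8.2
```

Force rose to 17 N at reading 0.0645, so the lid is at its stop. That puts the tip about 0.038 m above the reported TCP. I'll retract and move over the probe.

```bash
python3 -m crank '[{"delta_pos":[0,0,-40],"rotation":[0,0,0],"fingers":-1},{"delta_pos":[0,0,-80],"rotation":[0,0,0],"fingers":-1},{"delta_pos":[0,0,-120],"rotation":[0,0,0],"fingers":-1},{"delta_pos":[0,0,-160],"rotation":[0,0,0],"fingers":-1},{"delta_pos":[0,0,-195],"rotation":[0,0,0],"fingers":-1},{"delta_pos":[0,0,-195],"rotation":[0,0,0],"fingers":-1}]'; python3 goal.py .589 .23 .26 79
```

```text
t: 8.9
position: [0.4372, -0.273, 0.2665]
ee_rot: [0.005, 0.771, 0.636, 0.002]
ft_force: [1.1, -0.4, 0.3]
width: -0.0
grasp_force: 0.0
t 8.9 pos [ 0.4372 -0.273   0.2665] F [ 1.1436 -0.3541  0.3061] w -0.00028231247787767624 gf 0.0 tiltz [ 0.0098 -0.0058 -0.9999]
delta mm [522.7652  53.2148   5.1095] rot [0.6168 0.216  0.0244]
```

```bash
python3 -m crank '[{"delta_pos":[490,58,0],"rotation":[0,0,0],"fingers":-1},{"delta_pos":[490,58,0],"rotation":[0,0,0],"fingers":-1},{"delta_pos":[490,58,0],"rotation":[0,0,0],"fingers":-1},{"delta_pos":[490,58,0],"rotation":[0,0,0],"fingers":-1},{"delta_pos":[490,58,0],"rotation":[0,0,0],"fingers":-1},{"delta_pos":[490,58,0],"rotation":[0,0,0],"fingers":-1},{"delta_pos":[490,58,0],"rotation":[0,0,0],"fingers":-1},{"delta_pos":[490,58,0],"rotation":[0,0,0],"fingers":-1},{"delta_pos":[490,58,0],"rotation":[0,0,0],"fingers":-1},{"delta_pos":[490,58,0],"rotation":[0,0,0],"fingers":-1},{"delta_pos":[490,58,0],"rotation":[0,0,0],"fingers":-1},{"delta_pos":[490,58,0],"rotation":[0,0,0],"fingers":-1}]'
python3 -m crank '[{"delta_pos":[30,0,0],"rotation":[0,0,0],"fingers":1},{"delta_pos":[30,0,0],"rotation":[0,0,0],"fingers":1},{"delta_pos":[30,0,0],"rotation":[0,0,0],"fingers":1},{"delta_pos":[30,0,0],"rotation":[0,0,0],"fingers":1},{"delta_pos":[30,0,0],"rotation":[0,0,0],"fingers":1}]'
python3 - <<'E'
from h import *
import pickle
cis={};im={}
for n in("top","scene","wrist"):
    cis[n]=viewer.camera_info(n); im[n]=viewer.capture(n)[...,::-1].copy()
s=state();pickle.dump((cis,im,s["position"]),open("s5.pkl","wb"))
print(s["position"],s["ee_rot"])
def c(im,x,y,w,h):
    o=cv2.resize(im[y:y+h,x:x+w],(400,300),interpolation=cv2.INTER_CUBIC);k=400/w
    st=10 if w<200 else 50
    for i in range(-(-x//st)*st,x+w,st):
        p=int((i-x)*k);cv2.line(o,(p,0),(p,6),(0,0,255));cv2.putText(o,str(i),(p,16),0,.33,(0,0,255))
    for i in range(-(-y//st)*st,y+h,st):
        p=int((i-y)*k);cv2.line(o,(0,p),(6,p),(0,0,255));cv2.putText(o,str(i),(8,p+4),0,.33,(0,0,255))
    return o
cv2.imwrite("pics/z4.png",np.vstack([np.hstack([c(im["top"],352,215,108,81),c(im["scene"],205,165,108,81)]),np.hstack([c(im["wrist"],0,0,640,480),c(im["scene"],350,210,120,90)])]))
E
```

```text
t: 9.9
position: [0.5844, 0.202, 0.2585]
ee_rot: [-0.0, 0.771, 0.637, 0.0]
ft_force: [0.4, -0.6, -0.1]
width: -0.001
grasp_force: 0.0
t: 10.32
position: [0.5896, 0.2271, 0.2589]
ee_rot: [0.0, 0.772, 0.636, -0.0]
ft_force: [0.6, -0.7, -1.1]
width: 0.708
grasp_force: 0.0
[0.5898 0.227  0.2593] [0.0001 0.772  0.6356 0.0002]
```

View pics/z4.png

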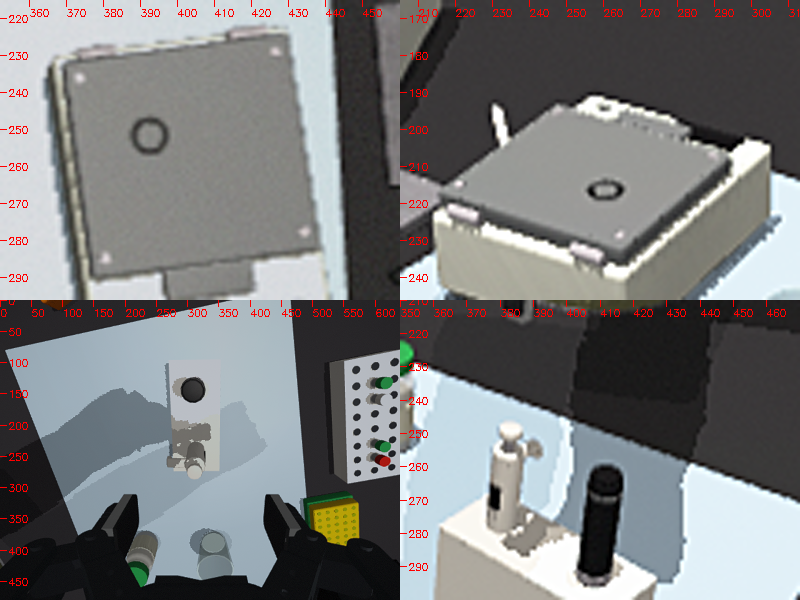

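```bash
cat > m.py <<'E'
from h import *
import pickle
cis,im,p=pickle.load(open("s5.pkl","rb"));T,S,W=cis["top"],cis["scene"],cis["wrist"]
t=(352+150/3.704,215+136/3.704);s=(205+206/3.704,165+190/3.704)
print("ring",tri([(T,t),(S,s)]))
def atz(c,uv,z): return least_squares(lambda q:project([*q,z],c)[0]-uv,[.6,0]).x
print("ring at .105",atz(T,t,.105),atz(S,s,.105))
w=(193*1.6,89*1.6); sp=(411.8,261.9); tt=(208.5,238)
print("probe top",tri([(W,w),(S,sp)]),tri([(W,w),(S,sp),(T,tt)]))
print("at .18",atz(W,w,.18),atz(S,sp,.18),atz(T,tt,.18))
# wrist: stand corners pane
for n,u in (("stand -x+y",(167,360)),("+x+y",(219,362)),("+x-y",(220,470))): print(n,atz(W,(u[0]*1.6,(u[1]-300)*1.6),.08))
E
python3 m.py
```

```text
ring (array([ 0.543 , -0.2342,  0.1006]), np.float64(0.7520543955054677))
ring at .105 [ 0.5439 -0.2354] [ 0.5476 -0.2273]
probe top (array([0.5928, 0.2893, 0.1786]), np.float64(0.1748310803080244)) (array([0.5926, 0.2889, 0.1765]), np.float64(2.0595887166668945))
at .18 [0.5928 0.2894] [0.5948 0.2896] [0.5912 0.2825]
stand -x+y [0.5621 0.3287]
+x+y [0.6302 0.3128]
+x-y [0.6051 0.1596]
```

```bash
python3 goal.py .592 .289 .079 79.5
```

```text
t 10.4667 pos [0.5898 0.227  0.2593] F [-0.9769  0.0821  0.5708] w 0.9506152364071461 gf 0.0 tiltz [ 0.0004  0.0001 -1.    ]
delta mm [ 61.2048  -9.8144 180.3298] rot [ 0.0212 -0.0091 -0.5764]
```

```bash
python3 -m crank '[{"delta_pos":[35,-5,0],"rotation":[0,0,0],"fingers":1},{"delta_pos":[61,-10,0],"rotation":[0,0,0],"fingers":1},{"delta_pos":[61,-10,10],"rotation":[0,0,0],"fingers":1},{"delta_pos":[61,-10,40],"rotation":[0,0,0],"fingers":1},{"delta_pos":[61,-10,70],"rotation":[0,0,0],"fingers":1},{"delta_pos":[61,-10,100],"rotation":[0,0,0],"fingers":1}]'; python3 - <<'E'
from h import *
from workcell import state
W=viewer.camera_info("wrist");i=viewer.capture("wrist")[...,::-1];s=state();print(s["position"],project([.592,.289,.18],W),project([.592,.289,.08],W))
cv2.imwrite("pics/w6.png",i)
E
```

```text
t: 10.97
position: [0.5919, 0.2893, 0.1583]
ee_rot: [0.0, 0.772, 0.636, 0.001]
ft_force: [0.4, 0.4, 0.2]
width: 0.994
grasp_force: 0.0
[0.5883 0.2874 0.151 ] [[324.0039 302.7016]] [[323.085  238.2329]]
```

View pics/w6.png

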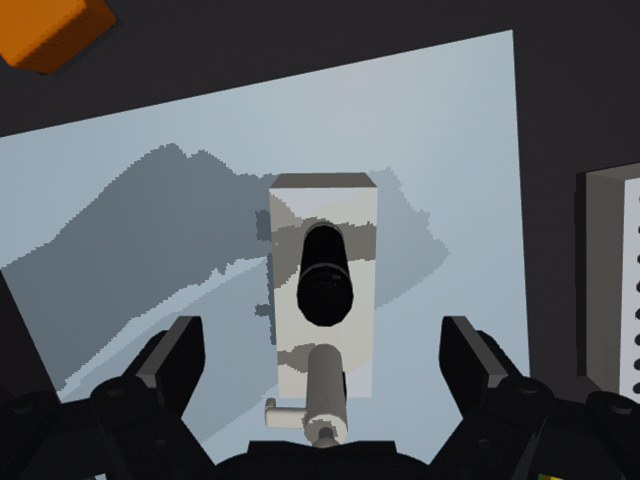

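The wrist view shows the probe centred between the open fingers, with its top at (325,298) and its base at (322,240). That agrees with the predictions of (324,303) and (323,238). The fingertips are at (204,317) and (440,317), and the pipette is well clear at (325,400).

```bash
python3 - <<'E'
from h import *
W=viewer.camera_info("wrist");s=state();p=s["position"];print(p,s["t"])
a=np.radians(79);x=np.array([np.cos(a),np.sin(a),0]);y=np.array([np.sin(a),-np.cos(a),0])
for dz in(.013,.03,.04,.05,.06): print(dz,project([p+[0,0,dz]+.011*x+k*.0425*y for k in(-1,1)],W).round(0).tolist())
E
python3 goal.py .592 .289 .079 79
```

```text
[0.5883 0.2874 0.151 ] 11.0167
0.013 [[228.0, 271.0], [419.0, 272.0]]
0.03 [[218.0, 286.0], [429.0, 287.0]]
0.04 [[212.0, 297.0], [435.0, 297.0]]
0.05 [[204.0, 309.0], [442.0, 309.0]]
0.06 [[196.0, 322.0], [451.0, 323.0]]
t 11.0167 pos [0.5883 0.2874 0.151 ] F [-2.636  -1.4123 -5.8256] w 0.9988310218156466 gf 0.0 tiltz [-0.0076 -0.004  -1.    ]
delta mm [ 2.7064  3.8391 71.9239] rot [-0.3858  0.308  -0.0344]
```

```bash
python3 -m crank '[{"delta_pos":[0,0,0],"rotation":[0,0,0],"fingers":1},{"delta_pos":[0,0,10],"rotation":[0,0,0],"fingers":1},{"delta_pos":[0,0,20],"rotation":[0,0,0],"fingers":1},{"delta_pos":[0,0,30],"rotation":[0,0,0],"fingers":1}]';  python3 goal.py .592 .289 .079 79
```

```text
t: 11.35
position: [0.5931, 0.2904, 0.1302]
ee_rot: [0.0, 0.772, 0.636, 0.002]
ft_force: [-0.4, 0.4, 0.3]
width: 0.999
grasp_force: 0.0
t 11.35 pos [0.5931 0.2904 0.1302] F [-0.3539  0.4015  0.3213] w 0.9987447080750538 gf 0.0 tiltz [ 0.0032  0.0015 -1.    ]
delta mm [-1.6919 -0.9446 51.22  ] rot [ 0.1646 -0.1217 -0.0087]
```

Fine: the offset was only a transient after the moving row. I'll descend the rest of the way and close.

```bash
python3 -m crank '[{"delta_pos":[0,0,15],"rotation":[0,0,0],"fingers":1},{"delta_pos":[0,0,30],"rotation":[0,0,0],"fingers":1},{"delta_pos":[0,0,42],"rotation":[0,0,0],"fingers":1},{"delta_pos":[0,0,50],"rotation":[0,0,0],"fingers":1},{"delta_pos":[0,0,50],"rotation":[0,0,0],"fingers":1},{"delta_pos":[0,0,50],"rotation":[0,0,0],"fingers":1}]'; python3 -m crank '[{"delta_pos":[0,0,0],"rotation":[0,0,0],"fingers":0.3},{"delta_pos":[0,0,0],"rotation":[0,0,0],"fingers":0},{"delta_pos":[0,0,0],"rotation":[0,0,0],"fingers":-1},{"delta_pos":[0,0,0],"rotation":[0,0,0],"fingers":-1},{"delta_pos":[0,0,0],"rotation":[0,0,0],"fingers":-1},{"delta_pos":[0,0,0],"rotation":[0,0,0],"fingers":-1},{"delta_pos":[0,0,0],"rotation":[0,0,0],"fingers":-1},{"delta_pos":[0,0,0],"rotation":[0,0,0],"fingers":-1}]'
```

```text
t: 11.85
position: [0.5915, 0.29, 0.0788]
ee_rot: [-0.0, 0.772, 0.636, -0.0]
ft_force: [0.8, -0.4, 0.7]
width: 0.997
grasp_force: 0.0
t: 12.52
position: [0.592, 0.2902, 0.0795]
ee_rot: [0.0, 0.772, 0.636, 0.0]
ft_force: [-0.6, 0.4, 5.2]
width: 0.289
grasp_force: 58.5
```

```bash
python3 -m crank '[{"delta_pos":[0,0,-8],"rotation":[0,0,0],"fingers":-1},{"delta_pos":[0,0,-20],"rotation":[0,0,0],"fingers":-1},{"delta_pos":[0,0,-35],"rotation":[0,0,0],"fingers":-1},{"delta_pos":[0,0,-50],"rotation":[0,0,0],"fingers":-1},{"delta_pos":[0,0,-70],"rotation":[0,0,0],"fingers":-1},{"delta_pos":[0,0,-95],"rotation":[0,0,0],"fingers":-1},{"delta_pos":[0,0,-120],"rotation":[0,0,0],"fingers":-1},{"delta_pos":[0,0,-145],"rotation":[0,0,0],"fingers":-1},{"delta_pos":[0,0,-170],"rotation":[0,0,0],"fingers":-1},{"delta_pos":[0,0,-190],"rotation":[0,0,0],"fingers":-1},{"delta_pos":[0,0,-190],"rotation":[0,0,0],"fingers":-1}]'; python3 goal.py .5455 -.232 .27 79
```

```text
t: 13.43
position: [0.5934, 0.291, 0.2749]
ee_rot: [0.001, 0.772, 0.636, 0.004]
ft_force: [0.7, -0.4, 0.3]
width: 0.288
grasp_force: 58.8
t 13.4333 pos [0.5934 0.291  0.2749] F [ 0.7368 -0.3796  0.2679] w 0.288037720927935 gf 58.771770000457764 tiltz [ 0.0068  0.0034 -1.    ]
delta mm [-522.522    52.6095    2.786 ] rot [ 0.3474 -0.2676  0.019 ]
```

```bash
python3 -m crank '[{"delta_pos":[-20,2,0],"rotation":[0,0,0],"fingers":-1},{"delta_pos":[-55,5,0],"rotation":[0,0,0],"fingers":-1},{"delta_pos":[-95,10,0],"rotation":[0,0,0],"fingers":-1},{"delta_pos":[-135,14,0],"rotation":[0,0,0],"fingers":-1},{"delta_pos":[-175,18,0],"rotation":[0,0,0],"fingers":-1},{"delta_pos":[-215,22,0],"rotation":[0,0,0],"fingers":-1},{"delta_pos":[-255,26,0],"rotation":[0,0,0],"fingers":-1},{"delta_pos":[-295,30,0],"rotation":[0,0,0],"fingers":-1},{"delta_pos":[-335,34,0],"rotation":[0,0,0],"fingers":-1},{"delta_pos":[-375,38,0],"rotation":[0,0,0],"fingers":-1},{"delta_pos":[-410,41,0],"rotation":[0,0,0],"fingers":-1},{"delta_pos":[-435,44,0],"rotation":[0,0,0],"fingers":-1}]'; python3 -m crank '[{"delta_pos":[-30,3,0],"rotation":[0,0,0],"fingers":-1},{"delta_pos":[-55,6,0],"rotation":[0,0,0],"fingers":-1},{"delta_pos":[-75,8,0],"rotation":[0,0,0],"fingers":-1},{"delta_pos":[-85,8,0],"rotation":[0,0,0],"fingers":-1},{"delta_pos":[-85,8,0],"rotation":[0,0,0],"fingers":-1},{"delta_pos":[-85,8,0],"rotation":[0,0,0],"fingers":-1},{"delta_pos":[-85,8,0],"rotation":[0,0,0],"fingers":-1}]'; python3 goal.py .5455 -.232 .20 79
```

```text
t: 14.43
position: [0.5506, -0.1483, 0.2686]
ee_rot: [-0.0, 0.772, 0.635, -0.001]
ft_force: [0.8, 1.3, -1.0]
width: 0.288
grasp_force: 58.8
t: 15.02
position: [0.5436, -0.2291, 0.2688]
ee_rot: [-0.0, 0.771, 0.637, 0.0]
ft_force: [1.0, 0.7, -0.7]
width: 0.285
grasp_force: 58.8
t 15.0167 pos [ 0.5436 -0.2291  0.2688] F [ 0.9685  0.6518 -0.7192] w 0.285032795006568 gf 58.778656125068665 tiltz [-0.0002  0.0008 -1.    ]
delta mm [-2.5065  2.4426 68.8156] rot [-0.0178 -0.0423  0.0694]
```

```bash
python3 -m crank '[{"delta_pos":[-1,1,25],"rotation":[0,0,0],"fingers":-1},{"delta_pos":[-2,2,50],"rotation":[0,0,0],"fingers":-1},{"delta_pos":[-2,2,70],"rotation":[0,0,0],"fingers":-1},{"delta_pos":[-2,2,76],"rotation":[0,0,0],"fingers":-1},{"delta_pos":[-2,2,76],"rotation":[0,0,0],"fingers":-1},{"delta_pos":[-2,2,76],"rotation":[0,0,0],"fingers":-1}]'
cat > look.py <<'E'
from h import *
s=state();p=s["position"];print("t",s["t"],p,s["ft_force"])
S=viewer.camera_info("scene");im=viewer.capture("scene").mean(2).astype(int)
for n,P in(("ring",[.5455,-.232,.105]),("tip",[p[0],p[1],p[2]-.0695]),("org",[p[0],p[1],p[2]+.0005])): print(n,project(P,S)[0].round(1))
u0,v0=project([.5455,-.232,.105],S)[0].round().astype(int);print("cols",u0-11,"..");
for v in range(v0-28,v0+8): print(v,*("%3d"%k for k in im[v,u0-11:u0+13]))
E
python3 look.py
```

```text
t: 15.52
position: [0.5455, -0.2319, 0.1937]
ee_rot: [0.0, 0.771, 0.637, 0.0]
ft_force: [-0.1, -0.6, -0.9]
width: 0.285
grasp_force: 58.9
t 15.5167 [ 0.5455 -0.2319  0.1937] [-0.05   -0.5866 -0.8771]
ring [259.8 215.5]
tip [259.6 210.1]
org [258.5 189.5]
cols 249 ..
188  58  57  56  56  51 101  76  48  25  21  48  46  99  97  54  56  57  56  56  57  58  57  58  57
189  58  57  56  57  52 111 107 105 104 105 102 101 113 102  54  57  58  57  57  58  58  56  56  56
190  57  57  57  55  50  64  80 105 111 116 110 110  65  47  50  56  57  56  57  57  56  58  57  57
191  55  59  55  53  46  28 112 238  71  85  79  89  34  19  35  43  50  50  55  55  56  56  59  56
192  46  50  49  38  22 145 255 255 131  96  85 208 255 236 200  41  25  33  43  49  51  54  56  57
193 101  65  31 108 255 255 255 255 147  99  93 159 197 255 255 255 255 239  94  34  32  37  45  51
194 148 142 159 186 255 251 255 255 145  98  89 103 161 255 255 251 243 186 254 233 241 213  46  26
195 154 155 161 164 196 171 238 236 149  98  87 244 255 255 255 170 153 140 202 183 222 207 254 255
196 153 152 150 148 145 142 159 1
[... 2066 characters left out ...]

217 132 133 136 121  53  60  58  11  10  61  57  54  53  79  14  60 136 140 136 135 135 136 134 133
218 132 132 134 137 121 128  58  52  37  19  16  39  33  74  86 126 138 132 132 131 131 129 127 151
219 131 130 132 133 136 139 123 130  48 128 124 126 123 126 128 138 133 131 130 128 151 150 149 157
220 132 132 132 130 132 134 136 138 119 139 138 136 136 135 134 131 128 151 149 149 156 154 154 155
221 131 133 131 131 131 132 132 134 135 133 133 133 131 129 129 127 149 156 156 154 155 154 154 154
222 132 132 132 131 132 132 132 131 132 130 130 128 127 151 149 148 156 154 154 154 155 154 155 154
223 132 131 133 132 131 130 131 129 128 127 152 149 150 157 156 156 155 155 154 154 155 155 154 157
```

The tip is at scene pixel (259,210), as predicted, and the ring centre is at (260.5,216). Corrected with the probe as reference, the scene and top cameras both put the ring at about (0.545, -0.2275). I'll shift 4.5 mm and lower until contact.

```bash
python3 -m crank '[{"delta_pos":[4,-1,0],"rotation":[0,0,0],"fingers":-1},{"delta_pos":[4,-1,6],"rotation":[0,0,0],"fingers":-1},{"delta_pos":[4,-1,12],"rotation":[0,0,0],"fingers":-1},{"delta_pos":[4,-1,15],"rotation":[0,0,0],"fingers":-1},{"delta_pos":[4,-1,15],"rotation":[0,0,0],"fingers":-1},{"delta_pos":[4,-1,15],"rotation":[0,0,0],"fingers":-1}]'
python3 look.py | sed -n '1,5p;18,50p'; python3 -m crank '[{"delta_pos":[0,0,2],"rotation":[0,0,0],"fingers":-1},{"delta_pos":[0,0,4],"rotation":[0,0,0],"fingers":-1},{"delta_pos":[0,0,6],"rotation":[0,0,0],"fingers":-1},{"delta_pos":[0,0,6],"rotation":[0,0,0],"fingers":-1},{"delta_pos":[0,0,6],"rotation":[0,0,0],"fingers":-1}]'
```

```text
t: 16.07
position: [0.5446, -0.2285, 0.1775]
ee_rot: [-0.0, 0.772, 0.636, -0.0]
ft_force: [0.0, 0.8, -1.3]
width: 0.293
grasp_force: 58.9
t 16.0667 [ 0.5446 -0.2285  0.1775] [ 0.0112  0.8342 -1.3151]
ring [259.8 215.5]
tip [260.9 214.9]
org [259.9 194.6]
cols 249 ..
200 153 153 153 153 152 154 152 154 159 110 104 105 106 159 154 153 154 159 102 111  82  62  62  76
201 153 152 152 152 153 154 153 153 158 132 102 107  99 160 156 155 158 165 154  62  69  63  63  66
202 152 154 152 152 154 154 154 155 157 138 100 106 103 163 162 164 169  95 104  58  63  65  66  66
203 153 152 153 154 152 152 153 155 158 137 100 107 105 169 108  95 101  54  61  63  67  67  65  67
204 153 152 153 153 153 153 153 155 159 131 102 109 102 152  61  56  59  63  65  66  67  66  65  65
205 153 153 153 155 155 155 158 158 138 110 101 109  98 145  55  63  65  65  66  66  67  66  66  67
206 156 155 156 157 135 135 137 137 130 128 100 110  99 148  56  64  66  66  66  65  66  66  67  67
207 136 136 136 137 129 128 130 130 131 135  99 110 100 152  58  65  67  67  66  65  65  66  67  65
208 129 129 128 129 131 129 131 1
[... 1001 characters left out ...]
7  41  23  21  17  15  63  85 127 138 135 135 133 132 132 130 130
219 131 132 133 134 138 122 129  55  55  45 128 125 122 127 130 137 134 131 132 131 129 128 126 151
220 132 132 131 132 133 135 140 121 125 123 141 138 137 136 133 132 130 129 128 127 151 150 149 156
221 131 132 132 131 132 132 133 134 136 135 134 133 132 132 131 129 127 150 150 148 156 155 155 155
222 131 132 131 132 131 131 132 132 133 132 132 131 131 130 127 151 150 156 155 155 154 155 154 155
223 131 132 132 132 132 132 132 132 131 130 129 128 128 152 150 157 155 155 154 154 155 155 155 155
t: 16.53
position: [0.5452, -0.2287, 0.1721]
ee_rot: [0.0, 0.772, 0.636, 0.0]
ft_force: [0.4, 0.5, 0.6]
width: 0.291
grasp_force: 59.1
```

The tip ends at (260.3,215.5), inside the ring centred at (260.5,216). I'll press further, to about half stroke.

```bash
python3 -m crank '[{"delta_pos":[0,0,2],"rotation":[0,0,0],"fingers":-1},{"delta_pos":[0,0,4],"rotation":[0,0,0],"fingers":-1},{"delta_pos":[0,0,4],"rotation":[0,0,0],"fingers":-1},{"delta_pos":[0,0,4],"rotation":[0,0,0],"fingers":-1}]'; python3 - <<'E'
from h import *
F=[]
for _ in range(10): viewer.capture("scene"); F.append(state()["ft_force"])
print(np.mean(F,0),np.std(F,0))
E
python3 look.py | sed -n '1,5p;11,42p'
```

```text
t: 16.87
position: [0.5451, -0.2286, 0.168]
ee_rot: [0.0, 0.772, 0.636, 0.0]
ft_force: [0.4, 0.1, 2.0]
width: 0.29
grasp_force: 59.3
[ 0.7313 -0.4726  1.8614] [0.4603 0.5573 0.3025]
t 17.3667 [ 0.5451 -0.2286  0.168 ] [ 0.5126 -0.6775  1.6572]
ring [259.8 215.5]
tip [260.9 217.7]
org [259.9 197.5]
cols 249 ..
193 101  64  32 108 255 255 164   1   7  13  14  15  12   7   0 255 255 241  95  34  31  37  42  49
194 147 142 159 186 255 255 130   0   5  10  14  11   9   5   0 249 252 186 254 233 241 214  46  27
195 154 155 161 164 202 192  87   0   2   5   8   9   2   0  28 148 164 142 201 183 221 208 254 255
196 152 152 152 149 149 157  99  64  75  23  22  47  45  96  82 120 156 149 145 144 160 158 199 228
197 151 153 153 151 152 159 117  96 110 105 104 105  99 107  91  98 158 152 154 155 153 148 148 149
198 152 152 153 153 154 156 152  85  84 115 118 114 108  56  92 144 177 154 160 127 164 163 166 103
199 153 153 154 152 153 153 158 144 106  70  88  65  63 143 146 158 162 156 165  87 106 105 105  84
200 152 153 153 153 152 154 155 158 152 110 102  93 104 164 157 154 155 161 108  82  85  
[... 1610 characters left out ...]

217 133 133 135  76  82  58  59   9  10  60  56  64  59  42  14  61 131 126 124 124 124 124 124 124
218 131 132 134 117 124  55  64  60  43  22  20  16  15  64  88 128 141 136 137 135 135 136 136 134
219 132 133 132 135 139 125  52  60  55  47 128 123 121 126 130 138 133 132 132 130 131 129 128 152
220 130 133 132 132 134 137 121 125 125 122 141 138 137 136 135 133 130 129 128 127 150 149 149 156
221 132 132 132 132 133 132 135 136 136 135 132 132 132 132 131 128 128 151 150 149 156 155 155 155
222 132 130 132 130 133 131 133 134 131 132 132 132 130 130 127 151 150 156 156 154 155 155 155 155
223 132 132 133 131 132 131 131 131 131 129 129 129 127 151 150 157 155 155 154 154 154 155 155 156
```

The tip stays in the ring while the barrel has come down. Contact force is about 1.9 N plus roughly 1 N of probe weight, so about 2.9 N, which means about 6.5 mm pushed in. That matches the geometry. I'll hold briefly and hand in.

```bash
python3 -m crank '[{"delta_pos":[0,0,0],"rotation":[0,0,0],"fingers":-1},{"delta_pos":[0,0,0],"rotation":[0,0,0],"fingers":-1},{"delta_pos":[0,0,0],"rotation":[0,0,0],"fingers":-1},{"delta_pos":[0,0,0],"rotation":[0,0,0],"fingers":-1},{"delta_pos":[0,0,0],"rotation":[0,0,0],"fingers":-1},{"delta_pos":[0,0,0],"rotation":[0,0,0],"fingers":-1}]' && python3 -c "
from workcell import ticket
print(ticket.sign_off())"
```

```text
t: 17.92
position: [0.545, -0.2286, 0.1679]
ee_rot: [0.0, 0.772, 0.636, 0.0]
ft_force: [0.9, -0.1, 2.3]
width: 0.288
grasp_force: 59.4
the job is handed in; nothing more can be done
None
```

I closed the lid onto its stop and handed the job in at about 18 s with the probe held upright in the ring, pressing with about 3 N and pushed in about 6.5 mm (both estimated); no verdict came back.

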